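# Clear away the cup carrier after egg dyeing

### The arm

A 6-joint arm with a two-finger parallel gripper is mounted at the origin on the work surface. World frame = base frame: x ahead of the robot, y to its left, z up, the work surface at z = 0. Lengths are in m, angles in rad, forces in N, time in s.
With the tool pointing down it reaches from about 0.325 to 0.875 m from the base axis. Payload 4.4 kg.
Tool frame: the origin (TCP) lies on the centre line of the jaws, within the pads' length; the fingertips stand 8 mm ahead of it and the grasp point (between the pads) lies 11 mm behind it (manip.tips_ahead is the distance from the TCP to the fingertips, in m); x points along the fingers, y is the direction in which the jaws open and shut, and the axes are right-handed (so a half turn about x gives the same grasp; the last joint's range is limited). The gripper opens to 85 mm and grips with 20 to 120 N. Pads are 22 mm wide; open, the fingers measure 114 mm over their backs; the gripper's body (76 mm by 85 mm) begins 54 mm behind the grasp point. The pads swing forward as they close: fully open they stand 13 mm farther back than shut.
Start: joints at [-1.323, 0.207, 1.542, -0, 1.393, -0.15], TCP at [0.223, -0.53, 0.239] pointing down, gripper open.
Joint ranges: [-2.73, 2.73], [-0.86, 2.22], [0.23, 2.46], [-1.11, 4.25], [0.08, 2.63], [-2.82, 2.82]. Speed limits (rad/s): [2.79, 2.79, 3.14, 3.14, 3.14, 3.14].

### API

Orientations are given as a rotation vector (axis times angle).
In Python, from station import manip, imaging gives the robot as it stands.
- The arm moves only by the tool drive_tool, never from a script. Its argument "rows" is a list of rows, each a list of 2 entries, a list of its own where there are three numbers: the shift along the world's x, y, z in cm, then the turn, a rotation vector about the world's x, y, z in rad. In form: [[[x, y, z], [rx, ry, rz]], ...]. A call has exactly 5 rows; each row shifts and turns the commanded pose from where the row before left it; what a row does not reach is not made up. A row lasts 1/12 s, in which the tool goes at most 41.7 mm and 7.16 degrees, less where a joint would pass 70% of its speed; a pose out of reach is approached as far as the arm can. A call is refused whole if a number of a shift passes 4.17 or a number of a turn 0.125, either way. A call with a gripper value outside its range is refused whole. "grip" is the finger opening in cm, from 0 to 8.54, set as the call begins (left out, the last holds). The fingers move at their own pace and stop on an object; "squeeze" is the grip in N (left out, the last holds). Time passes only in rows, so rows that do not move let the fingers close, or fill a call up. It gives the time, the measured TCP pose, the force and the opening at its end, in the units of the state.
- manip.get_state(): the state, without advancing time (a new reading comes with each control period).
- imaging.grab_frame(name): name is "side" or "top"; returns a dict with "pixels" (480x640x3 uint8, red, green, blue), "camera_matrix" (3x3 intrinsics, pixels), "dist" ([k1, k2, p1, p2, k3] as OpenCV has them; the pictures are not rectified), "R" (3x3) and "t" (3): a world point X has camera coordinates R X + t. Camera axes: x right, y down, z forward; pixel columns grow to the right and rows downward; lengths in m; the calibration is good to about 2 mm. A picture is of the moment at which its call begins. There is no depth.
- manip.hand_in(): hands the job in, once; it reports no verdict.
The state is a dict: "t": time; "joint_pos": joint angles; "joint_vel": joint speeds; "joint_torque": joint torques, N m; "position": TCP position; "tcp_rot": TCP orientation; "ft_force": force on the tool from outside, world axes, zero at the start; "moment": the same for the moment, N m; "opening": finger opening in m.
Only numpy, scipy, OpenCV 4.12 (cv2) and the standard library are available. Lean on these libraries where they do the work, as an engineer would, in place of code of your own. Each camera call takes 0.05 s, during which the arm holds its last target.

### The job

Clear up after the egg dyeing: lift the blue dye cup straight up out of the cardboard cup carrier and gently stand it upright on the round green drip mat. Then slide the empty carrier along the counter, without lifting it, until it is in front of the yellow paper bin, and push it off the counter's edge so that it drops into the bin. Leave the jar, the pen box and the eggs where they are.

Things in the scene. Friction and masses are not known exactly. Their poses are not given: they have to be found in the camera images.
- carrier: loose cup carrier of brown moulded cardboard, a low block 105 mm (its x) by 190 mm (its y) by 45 mm high, about 60 g, too wide to grip across. Two round wells, 59 mm wide and 35 mm deep, open at the top, centred at y = -46 mm and y = +46 mm. Origin: centre of its underside, z up. The long side is roughly parallel to the counter's edge at the start. The counter top is at z = 0 and the straight edge over which it is to be pushed lies along y at x = 0.70 m
- dye_cup: loose blue plastic cup, empty, 100 mm tall, 53 mm wide at the foot, 56 mm wide 35 mm up, 59 mm wide at the rim, wall 3 mm, about 90 g. Origin: centre of its foot, z up. It starts upright in the carrier's well at y = -46 mm, its foot 10 mm above the counter, so its upper 65 mm stand clear of the carrier; the other well is empty
- drip_mat: round green drip mat, 130 mm across and 6 mm thick, lying fixed on the counter. Origin: centre of its underside
- bin_rim (a point): middle of the near rim of the yellow open paper bin, which stands fixed on the floor just beyond and slightly under the counter's edge. The rim is 60 mm below the counter top; from this point the bin reaches 270 mm in +x, 150 mm to either side in y; walls 5 mm. It is filled with flattened boxes to a firm level 115 mm below its rim. Axes as the world's
- egg_carton: bystander: cardboard carton of six coloured eggs, 105 by 155 mm, 74 mm high, loose. Origin: centre of its underside
- jar: bystander: white jar with a green cap, 70 mm across, 120 mm high, loose. Origin: centre of its underside
- pen_box: bystander: open blue box of felt pens, 90 by 130 mm, about 115 mm high with the pens, loose. Origin: centre of its underside
Things that resemble listed ones, but are neither listed nor needed, are in the scene too. What is shaped like the dye_cup but red is not meant.

How it is judged:
By the outcome, as a careful person would: the job done as asked, in the order asked, and still so for the second after the job is handed in, with the robot touching nothing.
It also fails if it takes over 70 s, if anything falls off the work surface, if the arm or the gripper's body presses on something with over 40 N, if the wrist force passes 120 N, or if a joint passes its speed limit or range.

## Working session

There is one attempt and no reset: what is moved stays moved. The work goes in short steps, Python scripts to look and compute and a tool call to move; the robot and the scene stay as the last step left them, time stands still between calls to the robot, and variables do not carry over. Pictures are saved under pics/ and viewed, and the job is handed in when it is done.

Besides the shell and the picture viewer there is one more tool, called after "Emit:" in YAML: its name, and indented under it one key for each argument. drive_tool: Moves the arm, as the interface text tells. Its arguments: {"type":"object","properties":{"rows":{"type":"array","items":{"type":"array"}},"grip":{"type":"number"},"squeeze":{"type":"number"}},"required":["rows"]}

```bash
mkdir -p pics; ls; python3 - <<'E'
from station import manip, imaging
import cv2
for n in ("top","side"):
    f=imaging.grab_frame(n)
    cv2.imwrite(f"pics/{n}0.png",f["pixels"][:,:,::-1])
    print(n,f["camera_matrix"],f["dist"],f["R"],f["t"])
print(manip.get_state())
E
```

```text
pics
top [[569.38346802   0.         321.72784462]
 [  0.         569.38346802 253.63173675]
 [  0.           0.           1.        ]] [-0.13856727  0.          0.          0.          0.        ] [[ 0.01741085 -0.99981041 -0.00871808]
 [-0.99438021 -0.01640429 -0.10458915]
 [ 0.1044263   0.01049008 -0.9944773 ]] [-0.01308992  0.55133464  1.39617928]
side [[616.55466896   0.         326.11211936]
 [  0.         616.55466896 248.74026687]
 [  0.           0.           1.        ]] [-0.18935319  0.          0.          0.          0.        ] [[-0.99899294 -0.04430093 -0.0071082 ]
 [-0.02938441  0.76571528 -0.64250811]
 [ 0.03390656 -0.6416522  -0.76624592]] [0.56104192 0.02380174 1.50341734]
{'t': 0.1, 'joint_pos': array([-1.32349866e+00,  2.07391882e-01,  1.54281556e+00,  4.28011669e-05,
        1.39353116e+00, -1.50537700e-01]), 'joint_vel': array([-4.51411657e-04, -1.91190696e-03, -4.31254395e-03, -1.03706331e-04,
       -8.05966916e-04, -1.73500860e-05]), 'joint_torque': array([-9.73623428e-04, -3.84094584e+01, -2.92548931e+01, -4.10482016e-04,
        4.80970804e-03, -6.86498709e-06]), 'position': array([ 0.22258287, -0.52943806,  0.23820734]), 'tcp_rot': array([ 2.00373559,  0.4061176 , -2.00386172]), 'ft_force': array([-0.98920209, -0.50294495,  0.16975694]), 'moment': array([ 0.02183981, -0.00586417,  0.02478127]), 'opening': 0.08567573603059736}
```

View pics/top0.png

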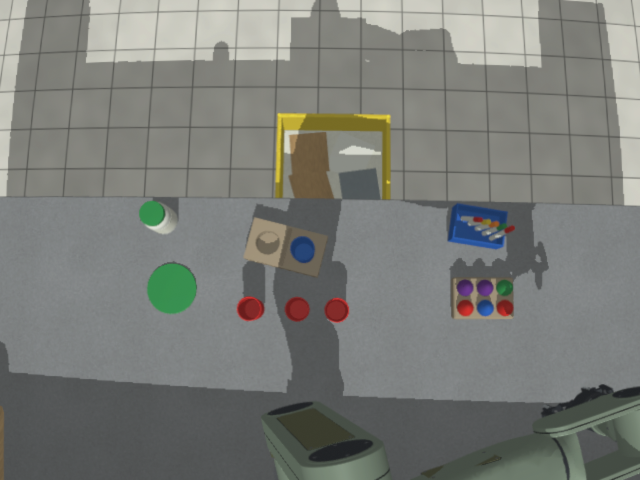

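View pics/side0.png

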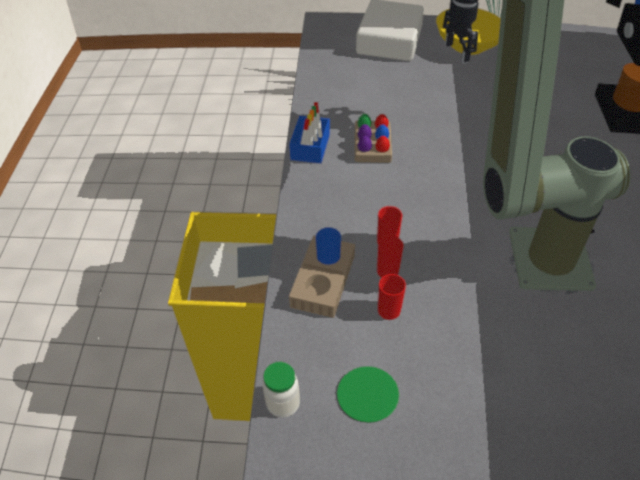

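```bash
cat > h.py <<'E'
import numpy as np, cv2
from station import manip, imaging
def ray(f,uv,z):
    uv=np.asarray(uv,float).reshape(-1,1,2)
    n=cv2.undistortPoints(uv,f["camera_matrix"],np.array(f["dist"]))[:,0]
    R=np.array(f["R"]);t=np.array(f["t"]);C=-R.T@t
    d=np.c_[n,np.ones(len(n))]@R
    s=(z-C[2])/d[:,2]
    return C+s[:,None]*d
def proj(f,X):
    rv,_=cv2.Rodrigues(np.array(f["R"]))
    return cv2.projectPoints(np.asarray(X,float).reshape(-1,1,3),rv,np.array(f["t"]),f["camera_matrix"],np.array(f["dist"]))[0][:,0]
def mask(f,lo,hi):
    h=cv2.cvtColor(f["pixels"],cv2.COLOR_RGB2HSV)
    return cv2.inRange(h,np.array(lo),np.array(hi))
def conts(m,amin=60):
    c,_=cv2.findContours(m,cv2.RETR_EXTERNAL,cv2.CHAIN_APPROX_NONE)
    return [k for k in c if cv2.contourArea(k)>amin]
E
python3 - <<'E'
from h import *
T=imaging.grab_frame("top");S=imaging.grab_frame("side")
for nm,lo,hi,z in (("blue",(105,120,40),(125,255,255),.11),("green",(50,120,40),(75,255,255),.006),("red",(0,150,40),(5,255,255),.1),("yel",(22,120,60),(32,255,255),-.06),("brown",(8,40,90),(20,150,255),.045)):
  for f,v in ((T,"top"),(S,"side")):
    for c in conts(mask(f,lo,hi)):
        P=ray(f,c[:,0],z)[:,:2].astype(np.float32)
        (cc,r)=cv2.minEnclosingCircle(P); mr=cv2.minAreaRect(P)
        print(nm,v,"px",cv2.minEnclosingCircle(c)[0],"area",cv2.contourArea(c),"circ",np.round(cc,4),round(r,4),"rect",np.round(cv2.boxPoints(mr),3).tolist(), round(mr[2],1))
img=T["pixels"][190:340,130:360,::-1]
a=cv2.resize(img,None,fx=3,fy=3); cv2.imwrite("pics/cropT.png",a)
cv2.imwrite("pics/cropS.png",cv2.resize(S["pixels"][190:430,160:430,::-1],None,fx=2.4,fy=2.4))
E
```

```text
blue top px (485.0, 307.5) area 169.5 circ [ 0.4212 -0.3921] 0.0188 rect [[0.40400001406669617, -0.4090000092983246], [0.4390000104904175, -0.4090000092983246], [0.4390000104904175, -0.375], [0.40400001406669617, -0.375]] 89.8
blue top px (302.4146423339844, 249.243896484375) area 446.0 circ [0.5527 0.0412] 0.0311 rect [[0.5220000147819519, 0.06800000369548798], [0.5230000019073486, 0.01600000075995922], [0.5820000171661377, 0.017000000923871994], [0.5809999704360962, 0.0689999982714653]] 1.1
blue top px (477.5, 226.0) area 1364.5 circ [ 0.6158 -0.3767] 0.0808 rect [[0.5590000152587891, -0.4359999895095825], [0.652999997138977, -0.4490000009536743], [0.671999990940094, -0.3160000145435333], [0.578000009059906, -0.30300000309944153]] 81.8
blue side px (328.0, 245.5) area 719.0 circ [0.5536 0.0717] 0.0527 rect [[0.5239999890327454, 0.12200000137090683], [0.527999997138977, 0.01899999938905239], [0.5830000042915344, 0.020999999716877937], [0.5789999961853027, 0.12399999797344208]] 2.2
blue side px (381.3461608886719, 132.07691955566406) area 94.0 circ [ 0.4308 -0.3374] 0.028 rect [[0.40
[... 6869 characters left out ...]
014305115, 0.010999999940395355], [0.5979999899864197, -0.014999999664723873], [0.6460000276565552, 0.1979999989271164], [0.5339999794960022, 0.22300000488758087]] 77.3
brown side px (373.5617980957031, 141.39845275878906) area 442.0 circ [ 0.4427 -0.3755] 0.0999 rect [[0.39399999380111694, -0.2849999964237213], [0.3959999978542328, -0.4650000035762787], [0.4970000088214874, -0.46399998664855957], [0.4950000047683716, -0.2840000092983246]] 0.7
brown side px (150.5, 114.5) area 4690.5 circ [ 1.1109 -0.5683] 0.5688 rect [[0.6899999976158142, -0.1289999932050705], [0.6909999847412109, -0.9620000123977661], [1.524999976158142, -0.9599999785423279], [1.5230000019073486, -0.12700000405311584]] 0.1
```

View pics/cropT.png

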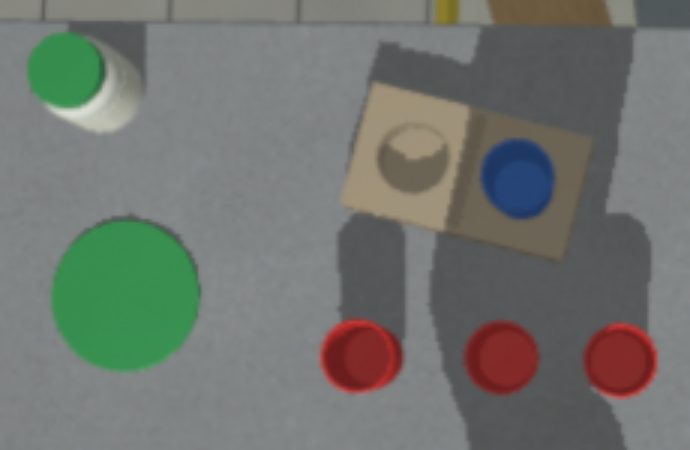

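View pics/cropS.png

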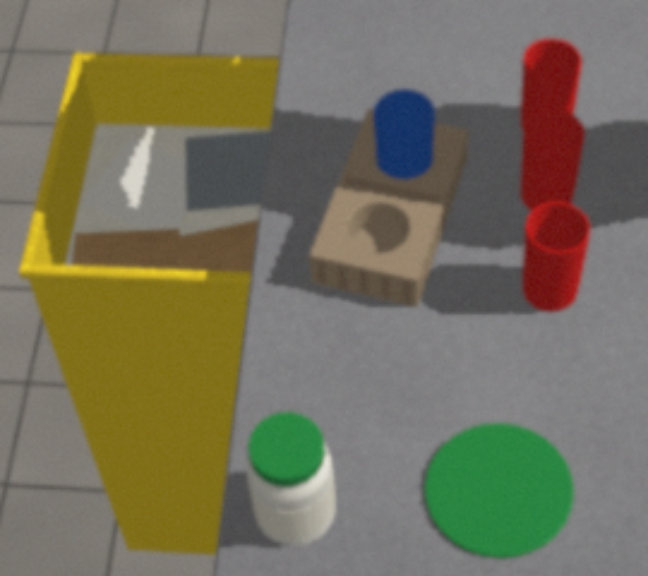

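The things that could be mistaken for the blue dye cup, at their top-view pixels:
- The red cups at (250,308), (298,309) and (337,310).
- The blue pen box at (477,226).
- The blue egg at (485,307).

The blue cup in the carrier at (303,249) is the target, and both crops confirm it. The empty well is at (267,243), the mat at (171,288), and the bin spans columns 277-390.

```bash
python3 - <<'E'
from h import *
s=manip.get_state();R,_=cv2.Rodrigues(s["tcp_rot"]);print(s["t"],s["position"],np.round(R,3),manip.tips_ahead)
y=R[:,1];print("yaw jaw",np.degrees(np.arctan2(y[1],y[0])))
T=imaging.grab_frame("top")
# cup estimates: project rim circle check
for c in [(.553,.042),(.555,.042)]:
    a=np.linspace(0,6.28,5)[:4]
    print(proj(T,[(c[0]+.0295*np.cos(k),c[1]+.0295*np.sin(k),.11) for k in a]))
for c in conts(mask(T,(105,120,40),(125,255,255)),300): print(cv2.boundingRect(c))
E
```

```text
0.2 [ 0.22261879 -0.52965973  0.23852906] [[-0.     0.387 -0.922]
 [ 0.001 -0.922 -0.387]
 [-1.    -0.001 -0.   ]] 0.008
yaw jaw -67.21018526652351
[[302.34674433 236.70541282]
 [289.61532716 248.86872163]
 [301.80036175 261.51477357]
 [314.56358583 249.31386812]]
[[302.36468272 235.86861775]
 [289.63514318 248.02825976]
 [301.81811949 260.67002708]
 [314.57946428 248.47258898]]
(291, 237, 23, 26)
(448, 204, 60, 45)
```

Emit:
drive_tool:
  rows:
    - [[1.65,2.85,0],[0,0,-0.031]]
    - [[1.65,2.85,0],[0,0,-0.031]]
    - [[1.65,2.85,0],[0,0,-0.031]]
    - [[1.65,2.85,0],[0,0,-0.031]]
    - [[1.65,2.85,0],[0,0,-0.031]]
  grip: 8.54
  squeeze: 25

```text
t: 0.67
position: [0.3056, -0.3862, 0.2391]
tcp_rot: [2.094, 0.253, -2.094]
ft_force: [0.4, -0.8, -0.5]
opening: 0.0853
```

Emit:
drive_tool:
  rows:
    - [[1.65,2.85,0],[0,0,-0.031]]
    - [[1.65,2.85,0],[0,0,-0.031]]
    - [[1.65,2.85,0],[0,0,-0.031]]
    - [[1.65,2.85,0],[0,0,-0.031]]
    - [[1.65,2.85,0],[0,0,-0.031]]

```text
t: 1.08
position: [0.3882, -0.2436, 0.2393]
tcp_rot: [2.178, 0.094, -2.177]
ft_force: [0.2, -0.3, 0.2]
opening: 0.0854
```

Emit:
drive_tool:
  rows:
    - [[1.65,2.85,0],[0,0,-0.031]]
    - [[1.65,2.85,0],[0,0,-0.031]]
    - [[1.65,2.85,0],[0,0,-0.031]]
    - [[1.65,2.85,0],[0,0,-0.031]]
    - [[1.65,2.85,0],[0,0,-0.031]]

```text
t: 1.5
position: [0.4707, -0.101, 0.2394]
tcp_rot: [-2.187, 0.075, 2.186]
ft_force: [-0.2, -0.4, -0.1]
opening: 0.0851
```

Emit:
drive_tool:
  rows:
    - [[1.65,2.85,0],[0,0,-0.031]]
    - [[1.65,2.85,0],[0,0,-0.031]]
    - [[1.65,2.85,0],[0,0,-0.031]]
    - [[1.65,2.85,0],[0,0,-0.031]]
    - [[0,0,0],[0,0,0]]

```text
t: 1.92
position: [0.5382, 0.016, 0.2393]
tcp_rot: [-2.124, 0.196, 2.121]
ft_force: [-0.3, -0.3, 0.1]
opening: 0.0855
```

```bash
cat > st.py <<'E'
from h import *
s=manip.get_state();R,_=cv2.Rodrigues(s["tcp_rot"]);y=R[:,1]
print(round(s["t"],2),np.round(s["position"]*100,2),"jawyaw",round(float(np.degrees(np.arctan2(y[1],y[0]))),2),"down",np.round(R[:,0],3),"F",np.round(s["ft_force"],1),"op",round(s["opening"]*100,2),"j",np.round(s["joint_pos"],2))
E
python3 st.py
```

```text
1.92 [53.82  1.6  23.93] jawyaw -100.7 down [ 0.002  0.003 -1.   ] F [-0.3 -0.3  0.1] op 8.55 j [-0.13  0.13  1.63  0.    1.38  1.62]
```

Emit:
drive_tool:
  rows:
    - [[1.5,2.55,0],[0,0,-0.04]]
    - [[0,0,-2],[0,0,0]]
    - [[0,0,-2],[0,0,0]]
    - [[0,0,-2],[0,0,0]]
    - [[0,0,0],[0,0,0]]

```text
t: 2.33
position: [0.5476, 0.0369, 0.1745]
tcp_rot: [-2.089, 0.244, 2.109]
ft_force: [-0.7, -0.1, -0.7]
opening: 0.0854
```

```bash
python3 st.py; python3 - <<'E'
from h import *
T=imaging.grab_frame("top");S=imaging.grab_frame("side")
a=cv2.resize(T["pixels"][170:330,220:380,::-1],None,fx=2.5,fy=2.5);b=cv2.resize(S["pixels"][150:310,250:410,::-1],None,fx=2.5,fy=2.5)
cv2.imwrite("pics/a1.png",np.hstack([a,b]))
E
```

```text
2.33 [54.76  3.69 17.45] jawyaw -103.22 down [-0.01   0.001 -1.   ] F [-0.7 -0.1 -0.7] op 8.54 j [-0.09  0.22  1.67 -0.    1.27  1.71]
```

View pics/a1.png

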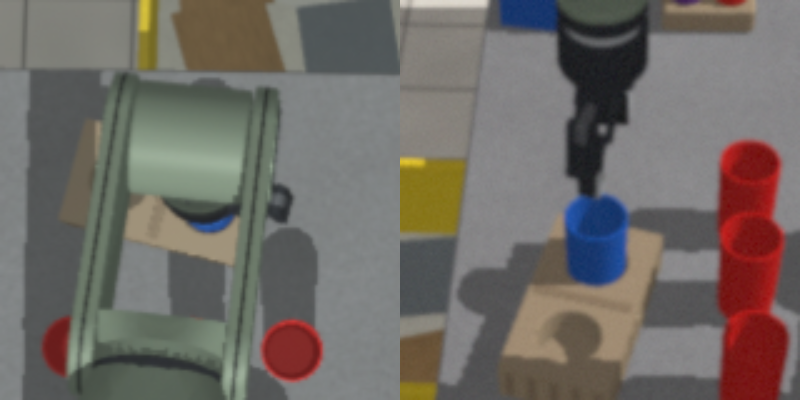

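Emit:
drive_tool:
  rows:
    - [[0,0,0],[0,0,0]]
    - [[0,0,0],[0,0,0]]
    - [[0,0,0],[0,0,0]]
    - [[0,0,0],[0,0,0]]
    - [[0,0,0],[0,0,0]]

```text
t: 2.85
position: [0.5517, 0.0368, 0.1801]
tcp_rot: [-2.1, 0.244, 2.097]
ft_force: [-0.0, 0.2, 0.5]
opening: 0.0853
```

```bash
python3 st.py
```

```text
2.85 [55.17  3.68 18.01] jawyaw -103.25 down [ 0.001 -0.    -1.   ] F [-0.   0.2  0.5] op 8.53 j [-0.09  0.21  1.66 -0.    1.27  1.71]
```

Emit:
drive_tool:
  rows:
    - [[0.2,0.45,0],[0,0,0]]
    - [[0,0,0],[0,0,0]]
    - [[0,0,-1.5],[0,0,0]]
    - [[0,0,-1.5],[0,0,0]]
    - [[0,0,-1.0],[0,0,0]]

```text
t: 3.27
position: [0.5527, 0.0417, 0.1381]
tcp_rot: [-2.098, 0.243, 2.1]
ft_force: [-0.2, 0.0, -1.2]
opening: 0.0853
```

Emit:
drive_tool:
  rows:
    - [[0,0,-1.5],[0,0,0]]
    - [[0,0,-1.5],[0,0,0]]
    - [[0,0,-1.0],[0,0,0]]
    - [[0,0,-1.0],[0,0,0]]
    - [[0,0,0],[0,0,0]]

```text
t: 3.68
position: [0.5515, 0.0415, 0.0869]
tcp_rot: [-2.094, 0.244, 2.104]
ft_force: [-1.3, -0.1, -0.7]
opening: 0.0856
```

Emit:
drive_tool:
  rows:
    - [[0,0,-1.0],[0,0,0]]
    - [[0,0,-0.8],[0,0,0]]
    - [[0,0,-0.5],[0,0,0]]
    - [[0,0,0],[0,0,0]]
    - [[0,0,0],[0,0,0]]

```text
t: 4.1
position: [0.5531, 0.0414, 0.066]
tcp_rot: [-2.098, 0.244, 2.1]
ft_force: [-0.1, -0.2, 0.4]
opening: 0.0858
```

```bash
python3 st.py; python3 - <<'E'
from h import *
S=imaging.grab_frame("side")
b=cv2.resize(S["pixels"][150:310,250:410,::-1],None,fx=3.5,fy=3.5)
cv2.imwrite("pics/a2.png",b)
E
```

```text
4.1 [55.31  4.14  6.6 ] jawyaw -103.25 down [-0.001  0.    -1.   ] F [-0.1 -0.2  0.4] op 8.58 j [-0.08  0.37  1.73 -0.    1.04  1.72]
```

View pics/a2.png

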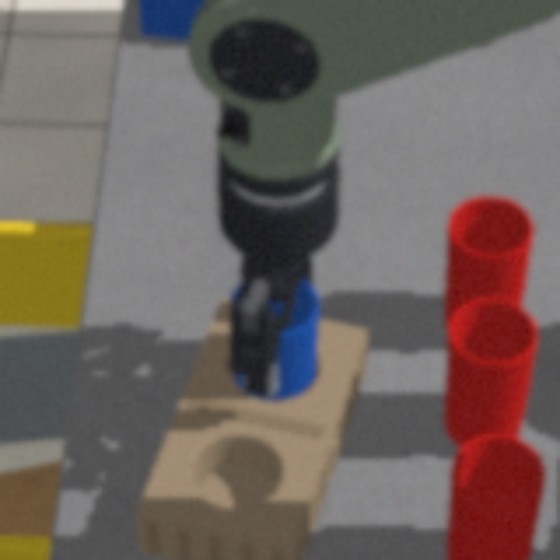

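Emit:
drive_tool:
  rows:
    - [[0,0,0],[0,0,0]]
    - [[0,0,0],[0,0,0]]
    - [[0,0,0],[0,0,0]]
    - [[0,0,0],[0,0,0]]
    - [[0,0,0],[0,0,0]]
  grip: 4.5
  squeeze: 25

```text
t: 4.57
position: [0.5539, 0.0416, 0.0671]
tcp_rot: [-2.1, 0.243, 2.097]
ft_force: [-0.6, 1.6, 3.4]
opening: 0.0573
```

Emit:
drive_tool:
  rows:
    - [[0,0,0],[0,0,0]]
    - [[0,0,0],[0,0,0]]
    - [[0,0,0],[0,0,0]]
    - [[0,0,0],[0,0,0]]
    - [[0,0,0],[0,0,0]]

```text
t: 4.98
position: [0.5539, 0.0416, 0.067]
tcp_rot: [-2.1, 0.243, 2.097]
ft_force: [-0.2, 1.4, 5.1]
opening: 0.0571
```

```bash
python3 st.py
```

```text
4.98 [55.39  4.16  6.7 ] jawyaw -103.25 down [ 0.002  0.    -1.   ] F [-0.2  1.4  5.1] op 5.71 j [-0.08  0.37  1.73  0.    1.04  1.72]
```

Emit:
drive_tool:
  rows:
    - [[0,0,0.5],[0,0,0]]
    - [[0,0,0.8],[0,0,0]]
    - [[0,0,0.8],[0,0,0]]
    - [[0,0,0.8],[0,0,0]]
    - [[0,0,0.8],[0,0,0]]

```text
t: 5.4
position: [0.5532, 0.0413, 0.1041]
tcp_rot: [-2.099, 0.244, 2.099]
ft_force: [-0.0, -0.6, -0.8]
opening: 0.0573
```

Emit:
drive_tool:
  rows:
    - [[0,0,1],[0,0,0]]
    - [[0,0,1],[0,0,0]]
    - [[0,0,1],[0,0,0]]
    - [[0,0,0.5],[0,0,0]]
    - [[0,0,0],[0,0,0]]

```text
t: 5.82
position: [0.5546, 0.0413, 0.1404]
tcp_rot: [-2.103, 0.243, 2.095]
ft_force: [-0.2, -0.3, -0.9]
opening: 0.0575
```

```bash
python3 st.py; python3 - <<'E'
from h import *
S=imaging.grab_frame("side")
b=cv2.resize(S["pixels"][150:310,250:410,::-1],None,fx=3.5,fy=3.5)
cv2.imwrite("pics/a3.png",b)
E
```

```text
5.82 [55.46  4.13 14.04] jawyaw -103.24 down [ 0.004 -0.    -1.   ] F [-0.2 -0.3 -0.9] op 5.75 j [-0.08  0.27  1.69 -0.    1.19  1.72]
```

View pics/a3.png

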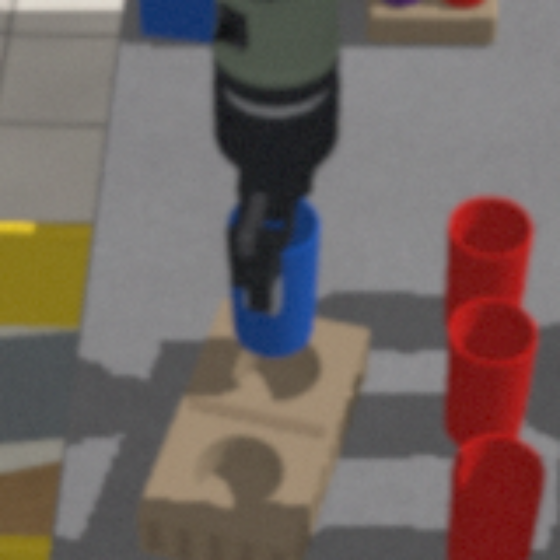

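Emit:
drive_tool:
  rows:
    - [[0,0,1],[0,0,0]]
    - [[0,0,1.5],[0,0,0]]
    - [[0,0,1.5],[0,0,0]]
    - [[0,0,1.5],[0,0,0]]
    - [[0,1,0.5],[0,0,0]]

```text
t: 6.28
position: [0.5546, 0.0503, 0.2008]
tcp_rot: [-2.102, 0.246, 2.094]
ft_force: [0.8, -0.2, -0.3]
opening: 0.0572
```

Emit:
drive_tool:
  rows:
    - [[-0.6,2,0],[0,0,0]]
    - [[-0.65,2.3,0],[0,0,0]]
    - [[-0.65,2.3,0],[0,0,0]]
    - [[-0.65,2.3,0],[0,0,0]]
    - [[-0.65,2.3,0],[0,0,0]]

```text
t: 6.7
position: [0.5201, 0.165, 0.1976]
tcp_rot: [-2.097, 0.244, 2.101]
ft_force: [0.4, -0.7, -0.2]
opening: 0.0571
```

Emit:
drive_tool:
  rows:
    - [[-0.65,2.3,0],[0,0,0]]
    - [[-0.65,2.3,0],[0,0,0]]
    - [[-0.65,2.3,0],[0,0,0]]
    - [[-0.65,2.3,0],[0,0,0]]
    - [[-0.65,2.3,0],[0,0,0]]

```text
t: 7.12
position: [0.4874, 0.28, 0.1976]
tcp_rot: [-2.098, 0.244, 2.101]
ft_force: [0.1, 0.5, -0.7]
opening: 0.0574
```

Emit:
drive_tool:
  rows:
    - [[-0.65,2.3,0],[0,0,0]]
    - [[-0.65,2.3,0],[0,0,0]]
    - [[-0.65,2.3,0],[0,0,0]]
    - [[-0.65,2.0,0],[0,0,0]]
    - [[0,0,0],[0,0,0]]

```text
t: 7.53
position: [0.4603, 0.3712, 0.1975]
tcp_rot: [-2.098, 0.238, 2.103]
ft_force: [-0.2, -0.0, -0.4]
opening: 0.0572
```

Emit:
drive_tool:
  rows:
    - [[0,0,0],[0,0,0]]
    - [[0,0,0],[0,0,0]]
    - [[0,0,0],[0,0,0]]
    - [[0,0,0],[0,0,0]]
    - [[0,0,0],[0,0,0]]

```text
t: 7.95
position: [0.4631, 0.3666, 0.1983]
tcp_rot: [-2.098, 0.245, 2.098]
ft_force: [-1.0, -0.8, -0.6]
opening: 0.0574
```

```bash
python3 st.py
```

```text
7.95 [46.31 36.66 19.83] jawyaw -103.32 down [-0. -0. -1.] F [-1.  -0.8 -0.6] op 5.74 j [ 0.52  0.27  1.55 -0.    1.32  2.33]
```

Emit:
drive_tool:
  rows:
    - [[-0.4,1.5,0],[0,0,0]]
    - [[0,0,-1],[0,0,0]]
    - [[0,0,-2],[0,0,0]]
    - [[0,0,-2],[0,0,0]]
    - [[0,0,-2],[0,0,0]]

```text
t: 8.37
position: [0.4589, 0.3817, 0.1271]
tcp_rot: [-2.099, 0.244, 2.099]
ft_force: [-1.4, -0.4, -0.6]
opening: 0.0574
```

Emit:
drive_tool:
  rows:
    - [[0,0,-1.5],[0,0,0]]
    - [[0,0,-1.5],[0,0,0]]
    - [[0,0,-1],[0,0,0]]
    - [[0,0,-0.5],[0,0,0]]
    - [[0,0,0],[0,0,0]]

```text
t: 8.78
position: [0.4579, 0.3814, 0.0816]
tcp_rot: [-2.097, 0.246, 2.102]
ft_force: [-0.6, -0.6, -0.7]
opening: 0.0572
```

Emit:
drive_tool:
  rows:
    - [[0,0,0],[0,0,0]]
    - [[0,0,0],[0,0,0]]
    - [[0,0,0],[0,0,0]]
    - [[0,0,0],[0,0,0]]
    - [[0,0,0],[0,0,0]]

```text
t: 9.2
position: [0.4592, 0.3827, 0.0841]
tcp_rot: [-2.1, 0.243, 2.097]
ft_force: [0.9, 1.4, -0.9]
opening: 0.0576
```

```bash
python3 st.py; python3 - <<'E'
from h import *
S=imaging.grab_frame("side");T=imaging.grab_frame("top")
b=cv2.resize(S["pixels"][290:450,260:420,::-1],None,fx=2.5,fy=2.5)
a=cv2.resize(T["pixels"][190:350,90:250,::-1],None,fx=2.5,fy=2.5)
cv2.imwrite("pics/a4.png",np.hstack([a,b]))
E
```

```text
9.2 [45.92 38.27  8.41] jawyaw -103.24 down [ 0.001  0.001 -1.   ] F [ 0.9  1.4 -0.9] op 5.76 j [ 0.55  0.42  1.61 -0.    1.11  2.35]
```

View pics/a4.png

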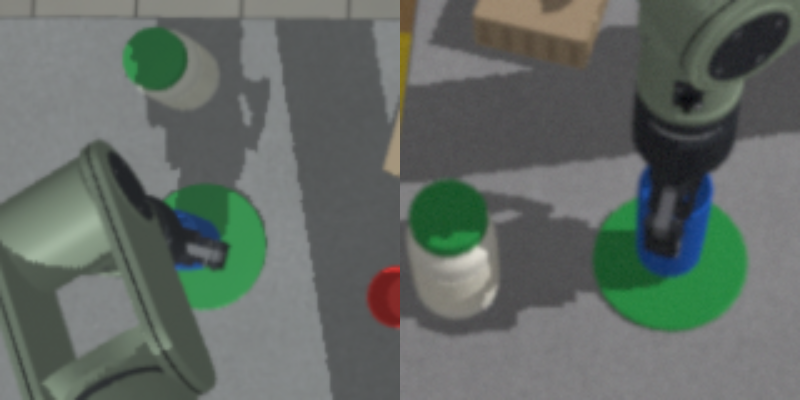

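Emit:
drive_tool:
  rows:
    - [[0,0,-0.5],[0,0,0]]
    - [[0,0,-0.5],[0,0,0]]
    - [[0,0,-0.4],[0,0,0]]
    - [[0,0,-0.2],[0,0,0]]
    - [[0,0,0],[0,0,0]]

```text
t: 9.72
position: [0.458, 0.3819, 0.066]
tcp_rot: [-2.098, 0.245, 2.101]
ft_force: [0.2, -0.8, -1.2]
opening: 0.0574
```

Emit:
drive_tool:
  rows:
    - [[0,0,-0.1],[0,0,0]]
    - [[0,0,-0.1],[0,0,0]]
    - [[0,0,-0.1],[0,0,0]]
    - [[0,0,-0.1],[0,0,0]]
    - [[0,0,0],[0,0,0]]

```text
t: 10.13
position: [0.4587, 0.3824, 0.0632]
tcp_rot: [-2.099, 0.244, 2.099]
ft_force: [-0.3, -1.2, -0.6]
opening: 0.0573
```

```bash
python3 st.py
```

```text
10.13 [45.87 38.24  6.32] jawyaw -103.25 down [ 0.  0. -1.] F [-0.3 -1.2 -0.6] op 5.73 j [0.55 0.45 1.62 0.   1.07 2.35]
```

Emit:
drive_tool:
  rows:
    - [[0,0,-0.05],[0,0,0]]
    - [[0,0,-0.05],[0,0,0]]
    - [[0,0,-0.05],[0,0,0]]
    - [[0,0,0],[0,0,0]]
    - [[0,0,0],[0,0,0]]

```text
t: 10.55
position: [0.4593, 0.3825, 0.063]
tcp_rot: [-2.1, 0.243, 2.098]
ft_force: [-0.9, -1.6, 5.0]
opening: 0.0571
```

```bash
python3 st.py
```

```text
10.55 [45.93 38.25  6.3 ] jawyaw -103.24 down [ 0.001  0.    -1.   ] F [-0.9 -1.6  5. ] op 5.71 j [ 0.55  0.45  1.62 -0.    1.07  2.35]
```

Contact: 5 N upward on the tool. I'll open the fingers and retreat upwards.

Emit:
drive_tool:
  rows:
    - [[0,0,0],[0,0,0]]
    - [[0,0,0],[0,0,0]]
    - [[0,0,0],[0,0,0]]
    - [[0,0,0],[0,0,0]]
    - [[0,0,0],[0,0,0]]
  grip: 8.54

```text
t: 10.97
position: [0.4586, 0.3823, 0.0615]
tcp_rot: [-2.099, 0.244, 2.099]
ft_force: [-0.2, 0.3, 0.7]
opening: 0.0856
```

Emit:
drive_tool:
  rows:
    - [[0,0,0],[0,0,0]]
    - [[0,0,0.5],[0,0,0]]
    - [[0,0,1],[0,0,0]]
    - [[0,0,1.5],[0,0,0]]
    - [[0,0,1.5],[0,0,0]]

```text
t: 11.38
position: [0.4586, 0.3823, 0.1077]
tcp_rot: [-2.099, 0.244, 2.099]
ft_force: [-0.3, -0.5, 0.2]
opening: 0.0851
```

Emit:
drive_tool:
  rows:
    - [[0,0,2],[0,0,0]]
    - [[0,0,2],[0,0,0]]
    - [[0,0,2],[0,0,0]]
    - [[0,0,2],[0,0,0]]
    - [[0,0,2],[0,0,0]]

```text
t: 11.8
position: [0.4589, 0.3825, 0.2091]
tcp_rot: [-2.1, 0.243, 2.097]
ft_force: [-0.0, -0.9, -0.2]
opening: 0.0854
```

```bash
python3 st.py; python3 - <<'E'
from h import *
S=imaging.grab_frame("side");T=imaging.grab_frame("top")
b=cv2.resize(S["pixels"][290:450,260:420,::-1],None,fx=2.5,fy=2.5)
a=cv2.resize(T["pixels"][190:350,180:340,::-1],None,fx=2.5,fy=2.5)
cv2.imwrite("pics/a5.png",np.hstack([a,b]))
for f in (T,S):
  for c in conts(mask(f,(8,40,90),(20,150,255)),1500):
    P=ray(f,c[:,0],.045)[:,:2].astype(np.float32); mr=cv2.minAreaRect(P); print(np.round(mr[0],4),np.round(mr[1],3),mr[2])
E
```

```text
11.8 [45.89 38.25 20.91] jawyaw -103.24 down [ 0.001  0.001 -1.   ] F [-0.  -0.9 -0.2] op 8.54 j [0.55 0.28 1.52 0.   1.34 2.35]
[ 0.4471 -0.4032] [0.102 0.157] 0.47389060258865356
[0.5647 0.087 ] [0.191 0.108] 76.62645721435547
[0.771 0.034] [0.177 0.107] 7.351339340209961
[0.5648 0.1031] [0.22  0.115] 76.53253173828125
[ 1.1076 -0.5437] [0.834 0.832] 0.055142343044281006
```

View pics/a5.png

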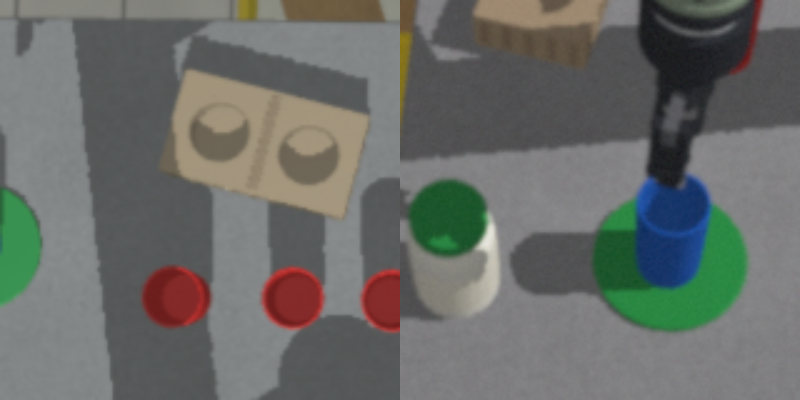

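Emit:
drive_tool:
  rows:
    - [[0.5,-1,0],[0,0,0]]
    - [[0.75,-2.1,0],[0,0,0]]
    - [[0.75,-2.1,0],[0,0,0]]
    - [[0.75,-2.1,0],[0,0,0]]
    - [[0.75,-2.1,0],[0,0,0]]
  grip: 6.5

```text
t: 12.32
position: [0.493, 0.2863, 0.2048]
tcp_rot: [-2.097, 0.246, 2.103]
ft_force: [-0.3, 0.1, 0.0]
opening: 0.065
```

Emit:
drive_tool:
  rows:
    - [[0.75,-2.1,0],[0,0,0]]
    - [[0.75,-2.1,0],[0,0,0]]
    - [[0.75,-2.1,0],[0,0,0]]
    - [[0.75,-2.1,0],[0,0,0]]
    - [[0.75,-2.1,0],[0,0,0]]

```text
t: 12.73
position: [0.5303, 0.1812, 0.2048]
tcp_rot: [-2.096, 0.246, 2.103]
ft_force: [0.4, 0.3, -0.6]
opening: 0.0648
```

Emit:
drive_tool:
  rows:
    - [[0.75,-2.1,0],[0,0,0]]
    - [[0.75,-2.1,0],[0,0,0]]
    - [[0.75,-2.1,0],[0,0,0]]
    - [[0.75,-2.1,0],[0,0,0]]
    - [[0.45,-1.2,0],[0,0,0]]

```text
t: 13.15
position: [0.5652, 0.0845, 0.205]
tcp_rot: [-2.095, 0.247, 2.101]
ft_force: [0.1, 0.6, 0.4]
opening: 0.065
```

Emit:
drive_tool:
  rows:
    - [[0,0,-2],[0,0,0]]
    - [[0,0,-2],[0,0,0]]
    - [[0,0,-2],[0,0,0]]
    - [[0,0,-2],[0,0,0]]
    - [[0,0,0],[0,0,0]]

```text
t: 13.57
position: [0.561, 0.087, 0.121]
tcp_rot: [-2.087, 0.246, 2.112]
ft_force: [-1.3, -0.3, -0.9]
opening: 0.065
```

Emit:
drive_tool:
  rows:
    - [[0,0,0],[0,0,0]]
    - [[0,0,0],[0,0,0]]
    - [[0,0,0],[0,0,0]]
    - [[0,0,0],[0,0,0]]
    - [[0,0,0],[0,0,0]]

```text
t: 13.98
position: [0.5667, 0.0875, 0.1282]
tcp_rot: [-2.102, 0.243, 2.096]
ft_force: [0.1, -0.5, 0.5]
opening: 0.0649
```

```bash
python3 st.py
```

```text
13.98 [56.67  8.75 12.82] jawyaw -103.24 down [ 0.003  0.    -1.   ] F [ 0.1 -0.5  0.5] op 6.49 j [0.   0.32 1.65 0.   1.17 1.8 ]
```

Emit:
drive_tool:
  rows:
    - [[0,0,-1.5],[0,0,0]]
    - [[0,0,-1.5],[0,0,0]]
    - [[0,0,-1.5],[0,0,0]]
    - [[0,0,-1],[0,0,0]]
    - [[0,0,0],[0,0,0]]

```text
t: 14.4
position: [0.5639, 0.0874, 0.0697]
tcp_rot: [-2.095, 0.244, 2.104]
ft_force: [-0.3, 0.1, 0.2]
opening: 0.065
```

Emit:
drive_tool:
  rows:
    - [[0,0,0],[0,0,0]]
    - [[0,0,0],[0,0,0]]
    - [[0,0,0],[0,0,0]]
    - [[0,0,0],[0,0,0]]
    - [[0,0,0],[0,0,0]]

```text
t: 14.82
position: [0.5664, 0.0874, 0.0727]
tcp_rot: [-2.101, 0.243, 2.097]
ft_force: [-0.9, 0.3, 0.5]
opening: 0.065
```

```bash
python3 st.py; python3 - <<'E'
from h import *
S=imaging.grab_frame("side");T=imaging.grab_frame("top")
b=cv2.resize(S["pixels"][190:350,250:410,::-1],None,fx=2.5,fy=2.5)
a=cv2.resize(T["pixels"][190:350,180:340,::-1],None,fx=2.5,fy=2.5)
cv2.imwrite("pics/a6.png",np.hstack([a,b]))
E
```

```text
14.82 [56.64  8.74  7.27] jawyaw -103.25 down [ 0.002 -0.    -1.   ] F [-0.9  0.3  0.5] op 6.5 j [ 0.    0.39  1.68 -0.    1.07  1.8 ]
```

View pics/a6.png

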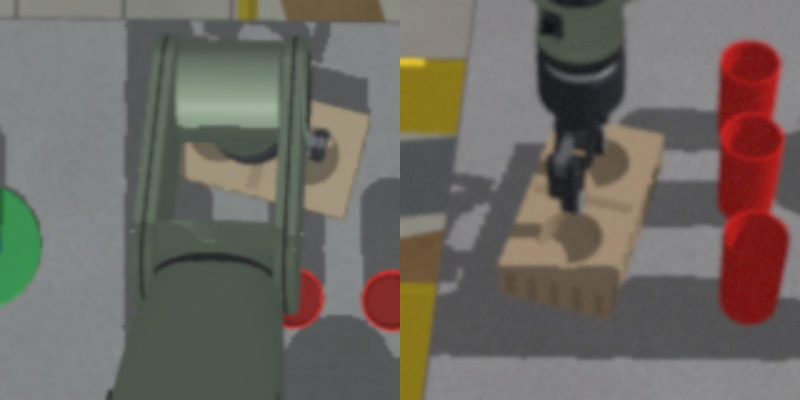

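Emit:
drive_tool:
  rows:
    - [[0,0,-0.8],[0,0,0]]
    - [[0,0,-0.8],[0,0,0]]
    - [[0,0,-0.5],[0,0,0]]
    - [[0,0,-0.3],[0,0,0]]
    - [[0,0,0],[0,0,0]]

```text
t: 15.33
position: [0.5645, 0.0874, 0.0461]
tcp_rot: [-2.096, 0.244, 2.102]
ft_force: [-0.2, 0.1, -0.7]
opening: 0.0651
```

Emit:
drive_tool:
  rows:
    - [[0,0,-0.5],[0,0,0]]
    - [[0,0,-0.5],[0,0,0]]
    - [[0,0,-0.5],[0,0,0]]
    - [[0,0,-0.5],[0,0,0]]
    - [[0,0,0],[0,0,0]]

```text
t: 15.75
position: [0.5646, 0.0874, 0.0264]
tcp_rot: [-2.096, 0.244, 2.102]
ft_force: [0.1, -0.4, -0.2]
opening: 0.0649
```

```bash
python3 st.py; python3 - <<'E'
from h import *
S=imaging.grab_frame("side");T=imaging.grab_frame("top")
b=cv2.resize(S["pixels"][190:350,250:410,::-1],None,fx=2.5,fy=2.5)
a=cv2.resize(T["pixels"][190:350,180:340,::-1],None,fx=2.5,fy=2.5)
cv2.imwrite("pics/a7.png",np.hstack([a,b]))
E
```

```text
15.75 [56.46  8.74  2.64] jawyaw -103.25 down [-0.002  0.    -1.   ] F [ 0.1 -0.4 -0.2] op 6.49 j [0.   0.46 1.7  0.   0.98 1.8 ]
```

View pics/a7.png

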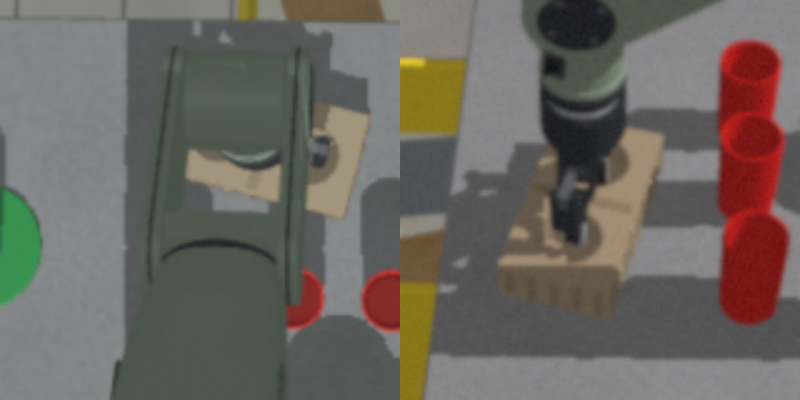

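Emit:
drive_tool:
  rows:
    - [[0,0,0.3],[0,0,0]]
    - [[0,0,0],[0,0,0]]
    - [[0,0,0],[0,0,0]]
    - [[0,0,0],[0,0,0]]
    - [[0,0,0],[0,0,0]]

```text
t: 16.27
position: [0.5659, 0.0874, 0.031]
tcp_rot: [-2.099, 0.244, 2.098]
ft_force: [0.3, -0.1, 1.1]
opening: 0.0649
```

Emit:
drive_tool:
  rows:
    - [[0,0,0],[0,0,0]]
    - [[0,0,0],[0,0,0]]
    - [[0,0,0],[0,0,0]]
    - [[0,0,0],[0,0,0]]
    - [[0,0,0],[0,0,0]]
  grip: 2.8
  squeeze: 20

```text
t: 16.68
position: [0.5658, 0.0873, 0.031]
tcp_rot: [-2.099, 0.244, 2.099]
ft_force: [-0.0, -0.4, 1.7]
opening: 0.0351
```

Emit:
drive_tool:
  rows:
    - [[0,0,0],[0,0,0]]
    - [[0,0,0],[0,0,0]]
    - [[0,0,0],[0,0,0]]
    - [[0,0,0],[0,0,0]]
    - [[0,0,0],[0,0,0]]

```text
t: 17.1
position: [0.5658, 0.0874, 0.0309]
tcp_rot: [-2.099, 0.244, 2.099]
ft_force: [-0.8, -0.8, 3.8]
opening: 0.0345
```

```bash
python3 st.py
```

```text
17.1 [56.58  8.74  3.09] jawyaw -103.25 down [ 0. -0. -1.] F [-0.8 -0.8  3.8] op 3.45 j [ 0.    0.45  1.7  -0.    0.99  1.8 ]
```

Emit:
drive_tool:
  rows:
    - [[0.1,-0.3,0],[0,0,0.005]]
    - [[0.2,-0.5,0],[0,0,0.01]]
    - [[0.2,-0.5,0],[0,0,0.01]]
    - [[0.2,-0.5,0],[0,0,0.01]]
    - [[0.2,-0.5,0],[0,0,0.01]]

```text
t: 17.52
position: [0.5752, 0.0641, 0.0309]
tcp_rot: [-2.124, 0.197, 2.124]
ft_force: [-1.0, 3.1, 4.9]
opening: 0.0345
```

```bash
python3 st.py; python3 - <<'E'
from h import *
S=imaging.grab_frame("side")
cv2.imwrite("pics/a8.png",cv2.resize(S["pixels"][190:350,230:430,::-1],None,fx=3.5,fy=3.5))
E
```

```text
17.52 [57.52  6.41  3.09] jawyaw -100.63 down [ 0.  0. -1.] F [-1.   3.1  4.9] op 3.45 j [-0.04  0.46  1.68  0.    1.    1.72]
```

View pics/a8.png

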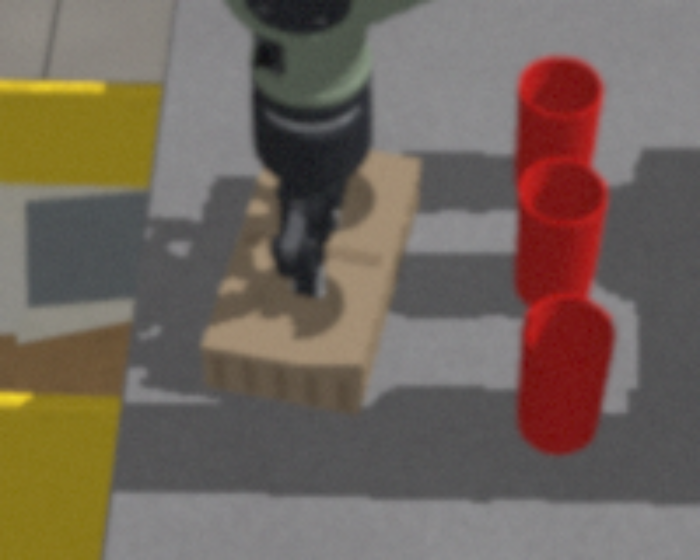

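Sliding well: there's still a slight downward press (4.9 N), so the carrier stays on the counter. Continuing.

Emit:
drive_tool:
  rows:
    - [[0.2,-0.5,0],[0,0,0.01]]
    - [[0.2,-0.5,0],[0,0,0.01]]
    - [[0.2,-0.5,0],[0,0,0.01]]
    - [[0.2,-0.5,0],[0,0,0.01]]
    - [[0.2,-0.5,0],[0,0,0.01]]

```text
t: 17.98
position: [0.5849, 0.0391, 0.0309]
tcp_rot: [-2.151, 0.145, 2.151]
ft_force: [-0.6, 4.1, 5.4]
opening: 0.0349
```

Emit:
drive_tool:
  rows:
    - [[0.2,-0.5,0],[0,0,0.01]]
    - [[0.2,-0.5,0],[0,0,0.01]]
    - [[0.2,-0.5,0],[0,0,0.01]]
    - [[0.2,-0.5,0],[0,0,0.01]]
    - [[0.2,-0.5,0],[0,0,0.01]]

```text
t: 18.4
position: [0.5949, 0.0141, 0.0309]
tcp_rot: [-2.177, 0.093, 2.178]
ft_force: [-1.4, 3.4, 6.0]
opening: 0.0347
```

Emit:
drive_tool:
  rows:
    - [[0.2,-0.5,0],[0,0,0.01]]
    - [[0.2,-0.5,0],[0,0,0.01]]
    - [[0.2,-0.5,0],[0,0,0.01]]
    - [[0.2,-0.5,0],[0,0,0.01]]
    - [[0.2,-0.5,0],[0,0,0.01]]

```text
t: 18.82
position: [0.6048, -0.0108, 0.0309]
tcp_rot: [-2.203, 0.038, 2.204]
ft_force: [-0.5, 3.7, 6.3]
opening: 0.0347
```

Emit:
drive_tool:
  rows:
    - [[0.2,-0.5,0],[0,0,0.01]]
    - [[0.2,-0.5,0],[0,0,0.01]]
    - [[0.2,-0.5,0],[0,0,0.01]]
    - [[0,0,0],[0,0,0]]
    - [[0,0,0],[0,0,0]]

```text
t: 19.23
position: [0.6113, -0.0271, 0.031]
tcp_rot: [-2.221, 0.009, 2.218]
ft_force: [0.9, -1.9, 3.6]
opening: 0.0349
```

```bash
python3 st.py; python3 - <<'E'
from h import *
S=imaging.grab_frame("side");T=imaging.grab_frame("top")
b=cv2.resize(S["pixels"][150:310,240:400,::-1],None,fx=2.5,fy=2.5)
a=cv2.resize(T["pixels"][150:310,240:400,::-1],None,fx=2.5,fy=2.5)
cv2.imwrite("pics/a9.png",np.hstack([a,b]))
E
```

```text
19.23 [61.13 -2.71  3.1 ] jawyaw -90.35 down [ 0.001 -0.002 -1.   ] F [ 0.9 -1.9  3.6] op 3.49 j [-0.18  0.52  1.59 -0.    1.03  1.39]
```

View pics/a9.png

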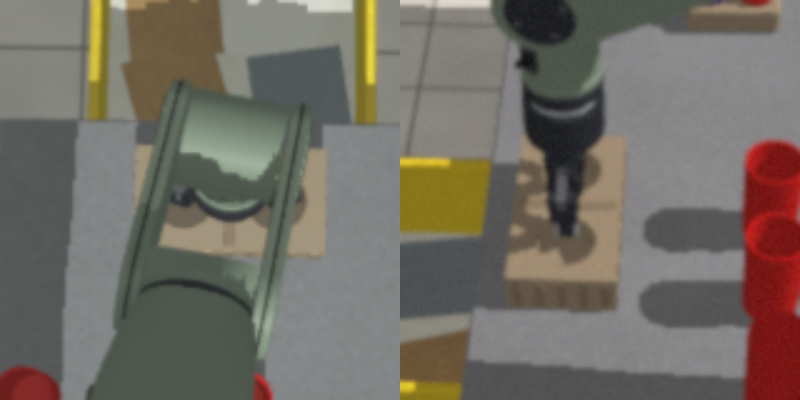

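Emit:
drive_tool:
  rows:
    - [[0,0,0],[0,0,0]]
    - [[0,0,0],[0,0,0]]
    - [[0,0,0],[0,0,0]]
    - [[0,0,0],[0,0,0]]
    - [[0,0,0],[0,0,0]]
  grip: 6.2

```text
t: 19.75
position: [0.6103, -0.0253, 0.0303]
tcp_rot: [-2.217, 0.006, 2.219]
ft_force: [-0.9, 0.4, -0.1]
opening: 0.0619
```

Emit:
drive_tool:
  rows:
    - [[0,0,0.5],[0,0,0]]
    - [[0,0,1],[0,0,0]]
    - [[0,0,1],[0,0,0]]
    - [[0,0,1.5],[0,0,0]]
    - [[0,0,1.5],[0,0,0]]

```text
t: 20.17
position: [0.611, -0.0256, 0.0874]
tcp_rot: [-2.219, 0.007, 2.218]
ft_force: [0.1, -0.7, -0.3]
opening: 0.0617
```

Emit:
drive_tool:
  rows:
    - [[0,0,2],[0,0,0]]
    - [[0,0,2],[0,0,0]]
    - [[0,0,0],[0,0,0]]
    - [[-1,0,0],[0,0,0]]
    - [[-1.5,0,0],[0,0,0]]
  grip: 8.54

```text
t: 20.58
position: [0.5873, -0.0259, 0.1275]
tcp_rot: [-2.223, 0.008, 2.214]
ft_force: [-0.5, 0.3, 0.7]
opening: 0.0853
```

Emit:
drive_tool:
  rows:
    - [[-1.5,0,0],[0,0,0]]
    - [[-1.5,0,0],[0,0,0]]
    - [[-1.5,0,0],[0,0,0]]
    - [[-1.5,0,0],[0,0,0]]
    - [[0,0,0],[0,0,0]]

```text
t: 21.0
position: [0.523, -0.0252, 0.1255]
tcp_rot: [-2.215, 0.006, 2.221]
ft_force: [-0.1, -0.4, -0.3]
opening: 0.0857
```

Emit:
drive_tool:
  rows:
    - [[0,0,0],[0,0,0]]
    - [[0,0,0],[0,0,0]]
    - [[0,0,0],[0,0,0]]
    - [[0,0,0],[0,0,0]]
    - [[0,0,0],[0,0,0]]

```text
t: 21.42
position: [0.5264, -0.0257, 0.1258]
tcp_rot: [-2.219, 0.007, 2.218]
ft_force: [-0.5, -0.7, -0.1]
opening: 0.0852
```

```bash
python3 st.py; python3 - <<'E'
from h import *
S=imaging.grab_frame("side");T=imaging.grab_frame("top")
b=cv2.resize(S["pixels"][150:310,240:400,::-1],None,fx=2.5,fy=2.5)
a=cv2.resize(T["pixels"][150:310,240:400,::-1],None,fx=2.5,fy=2.5)
cv2.imwrite("pics/b1.png",np.hstack([a,b]))
E
```

```text
21.42 [52.64 -2.57 12.58] jawyaw -90.35 down [ 0. -0. -1.] F [-0.5 -0.7 -0.1] op 8.52 j [-0.21  0.23  1.77  0.    1.14  1.36]
```

View pics/b1.png

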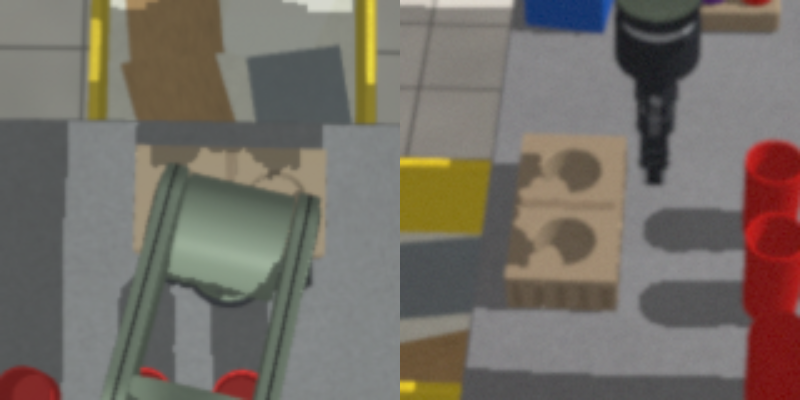

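Emit:
drive_tool:
  rows:
    - [[0,0,-1],[0,0,0]]
    - [[0,0,-1.2],[0,0,0]]
    - [[0,0,-1.2],[0,0,0]]
    - [[0,0,-1.2],[0,0,0]]
    - [[0,0,-1.2],[0,0,0]]

```text
t: 21.93
position: [0.5249, -0.0254, 0.0657]
tcp_rot: [-2.216, 0.006, 2.22]
ft_force: [0.3, -0.3, -0.6]
opening: 0.0853
```

Emit:
drive_tool:
  rows:
    - [[0,0,-1.2],[0,0,0]]
    - [[0,0,-1.2],[0,0,0]]
    - [[0,0,-1],[0,0,0]]
    - [[0,0,-0.5],[0,0,0]]
    - [[0,0,0],[0,0,0]]

```text
t: 22.35
position: [0.5245, -0.0254, 0.0271]
tcp_rot: [-2.215, 0.006, 2.221]
ft_force: [-0.5, 0.1, -0.2]
opening: 0.0851
```

Emit:
drive_tool:
  rows:
    - [[0,0,0],[0,0,0]]
    - [[0,0,0],[0,0,0]]
    - [[0,0,0],[0,0,0]]
    - [[0,0,0],[0,0,0]]
    - [[0,0,0],[0,0,0]]

```text
t: 22.77
position: [0.5262, -0.0257, 0.0294]
tcp_rot: [-2.22, 0.007, 2.217]
ft_force: [0.7, 1.4, 0.1]
opening: 0.0854
```

```bash
python3 st.py
```

```text
22.77 [52.62 -2.57  2.94] jawyaw -90.36 down [ 0.001 -0.    -1.   ] F [0.7 1.4 0.1] op 8.54 j [-0.21  0.38  1.81  0.    0.95  1.36]
```

Emit:
drive_tool:
  rows:
    - [[0,0,-0.4],[0,0,0.006]]
    - [[0,0,-0.3],[0,0,0]]
    - [[0.5,0,0],[0,0,0]]
    - [[0.7,0,0],[0,0,0]]
    - [[0.7,0,0],[0,0,0]]

```text
t: 23.18
position: [0.5455, -0.0256, 0.0217]
tcp_rot: [-2.221, 0.0, 2.221]
ft_force: [0.0, 0.6, 1.1]
opening: 0.0855
```

Emit:
drive_tool:
  rows:
    - [[0.7,0,0],[0,0,0]]
    - [[0.7,0,0],[0,0,0]]
    - [[0.7,0,0],[0,0,0]]
    - [[0.7,0,0],[0,0,0]]
    - [[0.7,0,0],[0,0,0]]

```text
t: 23.6
position: [0.5805, -0.0256, 0.0218]
tcp_rot: [-2.221, 0.0, 2.222]
ft_force: [-0.9, 0.7, 1.3]
opening: 0.0855
```

```bash
python3 st.py; python3 - <<'E'
from h import *
S=imaging.grab_frame("side");T=imaging.grab_frame("top")
b=cv2.resize(S["pixels"][150:310,240:400,::-1],None,fx=2.5,fy=2.5)
a=cv2.resize(T["pixels"][150:310,240:400,::-1],None,fx=2.5,fy=2.5)
cv2.imwrite("pics/b2.png",np.hstack([a,b]))
E
```

```text
23.6 [58.05 -2.56  2.18] jawyaw -90.01 down [-0.  0. -1.] F [-0.9  0.7  1.3] op 8.55 j [-0.19  0.48  1.68 -0.    0.98  1.38]
```

View pics/b2.png

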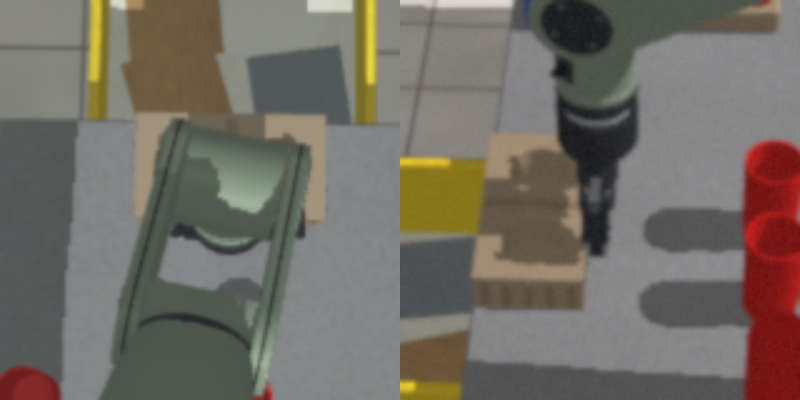

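Emit:
drive_tool:
  rows:
    - [[0.8,0,0],[0,0,0]]
    - [[1,0,0],[0,0,0]]
    - [[1.2,0,0],[0,0,0]]
    - [[1.2,0,0],[0,0,0]]
    - [[1.2,0,0],[0,0,0]]

```text
t: 24.12
position: [0.6342, -0.0256, 0.0216]
tcp_rot: [-2.221, 0.0, 2.222]
ft_force: [-0.7, -1.3, 1.1]
opening: 0.0856
```

Emit:
drive_tool:
  rows:
    - [[1.2,0,0],[0,0,0]]
    - [[1.2,0,0],[0,0,0]]
    - [[1.2,0,0],[0,0,0]]
    - [[1.2,0,0],[0,0,0]]
    - [[0.6,0,0],[0,0,0]]

```text
t: 24.53
position: [0.6894, -0.0257, 0.0219]
tcp_rot: [-2.223, 0.0, 2.22]
ft_force: [-0.5, -0.5, -0.1]
opening: 0.0855
```

Emit:
drive_tool:
  rows:
    - [[0.6,0,0],[0,0,0]]
    - [[0,0,0],[0,0,0]]
    - [[0,0,0],[0,0,0]]
    - [[0,0,0],[0,0,0]]
    - [[0,0,0],[0,0,0]]

```text
t: 24.95
position: [0.693, -0.0255, 0.0216]
tcp_rot: [-2.22, 0.0, 2.222]
ft_force: [-0.1, -1.0, 0.0]
opening: 0.0851
```

```bash
python3 st.py; python3 - <<'E'
from h import *
S=imaging.grab_frame("side");T=imaging.grab_frame("top")
b=cv2.resize(S["pixels"][150:310,160:320,::-1],None,fx=2.5,fy=2.5)
a=cv2.resize(T["pixels"][100:260,250:410,::-1],None,fx=2.5,fy=2.5)
cv2.imwrite("pics/b3.png",np.hstack([a,b]))
E
```

```text
24.95 [69.3  -2.55  2.16] jawyaw -90.01 down [-0.001  0.    -1.   ] F [-0.1 -1.   0. ] op 8.51 j [-0.16  0.67  1.36 -0.    1.11  1.41]
```

View pics/b3.png

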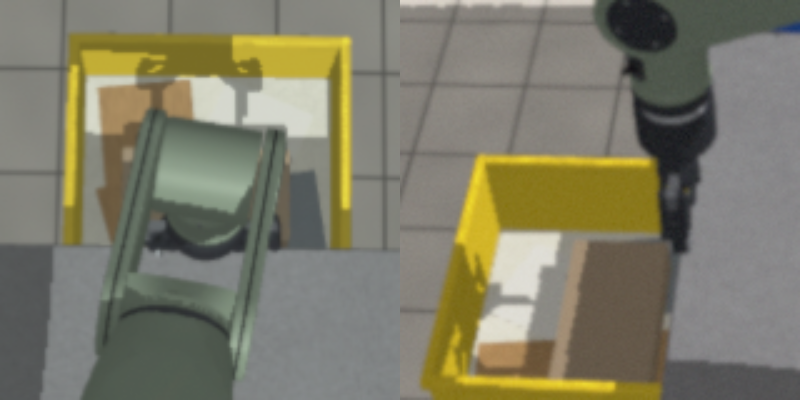

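The carrier has dropped into the bin. I'll retreat up and back, then check the scene.

Emit:
drive_tool:
  rows:
    - [[0,0,1],[0,0,0]]
    - [[0,0,2],[0,0,0]]
    - [[0,0,2.5],[0,0,0]]
    - [[0,0,2.5],[0,0,0]]
    - [[0,0,2.5],[0,0,0]]

```text
t: 25.47
position: [0.6935, -0.0256, 0.1286]
tcp_rot: [-2.222, 0.0, 2.221]
ft_force: [-1.1, 0.7, -0.0]
opening: 0.0857
```

Emit:
drive_tool:
  rows:
    - [[0,0,2.5],[0,0,0]]
    - [[0,0,2.5],[0,0,0]]
    - [[0,0,2.5],[0,0,0]]
    - [[-1,0,2],[0,0,0]]
    - [[-2,-1,1],[0,0,0]]

```text
t: 25.88
position: [0.6664, -0.0345, 0.237]
tcp_rot: [2.23, 0.002, -2.211]
ft_force: [0.3, 0.1, 0.6]
opening: 0.0851
```

Emit:
drive_tool:
  rows:
    - [[-2,-2,1],[0,0,0]]
    - [[-2.5,-2,0],[0,0,0]]
    - [[-2.5,-2,0],[0,0,0]]
    - [[-2.5,-2,0],[0,0,0]]
    - [[-2.5,-2,0],[0,0,0]]

```text
t: 26.3
position: [0.5424, -0.1362, 0.2429]
tcp_rot: [2.222, -0.0, -2.22]
ft_force: [-0.5, -0.7, -0.3]
opening: 0.0852
```

Emit:
drive_tool:
  rows:
    - [[-2,-2,0],[0,0,0]]
    - [[-2,-2,0],[0,0,0]]
    - [[-2,-2,0],[0,0,0]]
    - [[-1,-1,0],[0,0,0]]
    - [[0,0,0],[0,0,0]]

```text
t: 26.72
position: [0.4718, -0.2075, 0.2427]
tcp_rot: [-2.22, 0.006, 2.22]
ft_force: [0.2, -0.7, -0.5]
opening: 0.0857
```

```bash
python3 st.py; python3 - <<'E'
from h import *
S=imaging.grab_frame("side");T=imaging.grab_frame("top")
b=cv2.resize(S["pixels"][:,100:500,::-1],(400,480))
a=T["pixels"][80:400,120:520,::-1]; a=cv2.copyMakeBorder(a,0,160,0,0,cv2.BORDER_CONSTANT)
cv2.imwrite("pics/b4.png",np.hstack([a,b]))
for c in conts(mask(T,(105,120,40),(125,255,255)),300):
    print("blue top",cv2.minEnclosingCircle(ray(T,c[:,0],.106)[:,:2].astype(np.float32)))
for c in conts(mask(T,(50,120,40),(75,255,255)),300): print("green",cv2.minEnclosingCircle(c))
E
```

```text
26.72 [ 47.18 -20.75  24.27] jawyaw -90.22 down [ 0.    -0.001 -1.   ] F [ 0.2 -0.7 -0.5] op 8.57 j [-0.58  0.08  1.68 -0.    1.38  0.99]
blue top ((0.46102002263069153, 0.372087299823761), 0.03864113986492157)
blue top ((0.6164678335189819, -0.37777578830718994), 0.0809943675994873)
green ((171.7290802001953, 288.3149719238281), 24.826642990112305)
green ((151.5, 212.9375), 12.196571350097656)
```

View pics/b4.png

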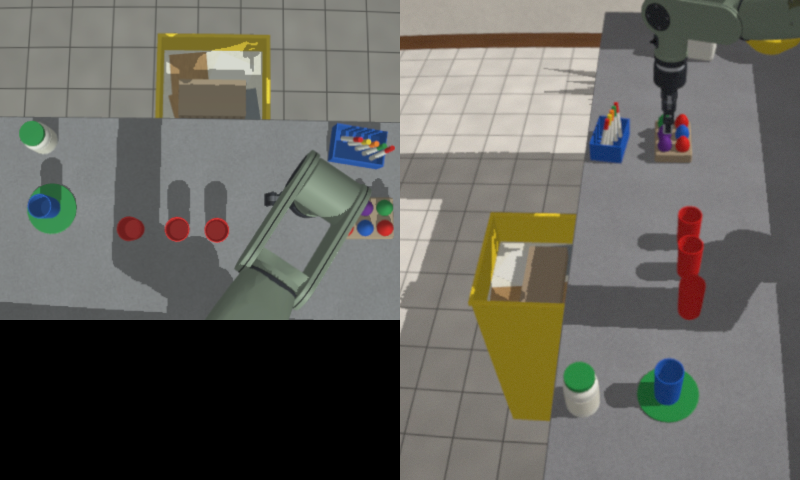

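```bash
python3 -c "
from station import manip
print(manip.hand_in())"
```

```text
the job is handed in; nothing more can be done
None
```

The job is done and was handed in at about 27 s of the 70 s allowed.

- **Cup:** I lifted the blue dye cup straight up out of the carrier and set it down with about 5 N of contact. It stands upright on the green mat, about 2 mm from the centre by the tool's position at release.
- **Carrier:** I held it by the web between its wells and slid it along the counter, with a slight downward press throughout. That straightened it in front of the bin. I then pushed it over the edge from behind with both fingers.
- **Last checks:** The final pictures show:
  - the carrier lying inside the yellow bin and the cup upright on the mat;
  - the jar where it was, to within a pixel, and the pen box to within about 1 mm;
  - the egg carton and red cups looking unmoved, though I didn't re-measure them and the arm partly hid the carton from above.

The arm was clear of everything. No check failed. The only disagreement is the last top-view fit of the cup: it reads about 10 mm off the release position in y, because the mask also takes in the cup's visible side wall.

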